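# Snug up the manifold's taper plug and cap it

### The job

On the air manifold, screw the winged taper-thread plug in clockwise until it goes snug: firmly tight by feel, but not forced, or the boss will split. Then put the grey protective cap over the tightened plug so that it sits fully down on the block, and let go.

Things in the scene. Friction and masses are not known exactly. Their poses are not given: they have to be found in the camera images.
- manifold: Fixed aluminium air manifold: block 60 mm (x) by 150 mm (y), top 40 mm above the bench, on a 60 x 190 mm foot. Origin: centre of its underside, on the bench; z up. The plug's port is at x = 0, y = -20 mm on the top; a second port at y = +50 mm is shut by a fixed hexagon 5 mm high. Three hose fittings stick 16 mm out of the -x side.
- plug: Brass plug started by hand in the port, upright. Its flat wing, to grip, is 36 mm long (its x), 12 mm thick (its y), 24 mm high. Origin: on the axis at the wing's underside, about 54 mm above the bench at the start; z up. Clockwise from above tightens; it sinks 1 mm per radian and cannot be pulled out. Stays where it is left.
- cap: Loose plain grey plastic cap, an upside-down cup: outer diameter 50 mm, inner 44 mm, 50 mm high (46 mm inside), with a round knob 18 mm across on top to hold it by (50 to 74 mm above the origin). Origin: centre of its mouth; z up. 60 g. Stands on the bench left or right of the manifold. Fully on, its rim stands on the block's top, round the boss.
- port (a point): Centre of the round boss (38 mm across, 4 mm high, its top 44 mm above the bench) with the tapered thread. The plug runs freely (about 0.1 N m) for 0.2 to 3 rad, differing each time, until the taper bites; then the torque of turning grows by about 0.65 N m per radian. Snug is 0.3 to 0.5 N m (aim at 0.35 to 0.4); above 0.65 N m the boss splits.
- taper: The plug's tapered end, hidden in the boss; origin on the axis, 32 mm below the plug's. It presses on the thread with 0 N until it bites, then about 11 N per radian, kept when let go: the tightness that counts. Torques are those of turning: read at a standstill they are 0.1 to 0.2 N m lower (before the bite about -0.1).
Things that resemble listed ones, but are neither listed nor needed, are in the scene too. Of the things that look like the cap, the middle-sized one is meant.

How it is judged:
By the outcome, as a careful person would: the job done as asked, in the order asked, and still so for the second after the job is handed in, with the robot touching nothing.
It also fails if it takes over 70 s, if anything falls off the work surface, if the arm or the gripper's body presses on something with over 40 N, if the wrist force passes 120 N, or if a joint passes its speed limit or range.

### The arm

A 6-joint arm with a two-finger parallel gripper is mounted at the origin on a cart in front of the work surface, level with it; the furniture and walls round the work are solid. World frame = base frame: x ahead of the robot, y to its left, z up, the work surface at z = 0. Lengths are in m, angles in degrees, forces in N, time in s.
With the tool pointing down it reaches from about 0.375 to 0.9 m from the base axis. Payload 3.1 kg.
Tool frame: the origin (TCP) lies at the very end of the fingers, on their centre line; the grasp point (between the pads) lies 19 mm behind it; z points along the fingers, y is the line along which they close (so a half turn about z gives the same grasp; the last joint's range is limited). The gripper opens to 87 mm and grips with 3 to 60 N. Pads are 19 mm wide; open, the fingers measure 117 mm over their backs; the gripper's body (75 mm by 190 mm) begins 51 mm behind the grasp point.
Start: joints at [-83.451, 30.224, 82.088, -0, 67.689, -10.227], TCP at [0.18, -0.598, 0.183] pointing down, gripper open.
Joint ranges: [-176.69, 176.69], [-43.24, 126.21], [12.49, 139.97], [-82, 262], [0, 151.66], [-163.58, 163.58]. Speed limits (degrees/s): [159.86, 159.86, 180, 180, 180, 180].

### API

Orientations are given as a 3x3 rotation matrix whose columns are the frame's x, y, z axes.
In Python, from rig import bot, imaging gives the robot as it stands.
- The arm moves only by the tool drive_tool, never from a script. Its argument "deltas" is text: rows parted by semicolons, each of 5 numbers parted by spaces: the finger opening in mm, from 0 to 87, then the shift along the world's x, y, z in mm, then the turn about the world's z in rad. In form: jaw dx dy dz twist; .... A call has 1 to 12 rows; each row is the pose to reach, as a shift and turn from the pose commanded when the call began; what a row does not reach only later rows make up. A row lasts 1/10 s, in which the tool goes at most 50 mm and 8.59 degrees, less where a joint would pass 70% of its speed; a pose out of reach is approached as far as the arm can. A call with a gripper value outside its range is refused whole. The fingers move at their own pace and stop on an object; the grip force is fixed at half the most. Time passes only in rows, so rows that repeat a pose let the fingers close. It gives the time, the measured TCP pose, the force, the opening and the grip force at its end, in the units of the state.
- bot.read_state(): the state, without advancing time (a new reading comes with each control period).
- imaging.capture(name): name is "scene" or "top"; returns the picture (420x560x3 uint8, red, green, blue); there is no depth.
- imaging.camera_model(name): a dict with "fx", "fy", "cx", "cy" (pixels), "T" (4x4, takes a point from camera to world coordinates). Camera axes: x right, y down, z forward; pixel columns grow to the right and rows downward; lengths in m; the calibration is good to about 2 mm. A picture is of the moment at which its call begins. camera_model takes no time and is no camera call.
- bot.hand_in(): hands the job in; it is judged then, once.
The state is a dict: "time_s": time; "joint_positions": joint angles; "qvel": joint speeds; "tau": joint torques, N m; "position": TCP position; "tcp_rot": TCP orientation; "force": force on the tool from outside, world axes, zero at the start; "moment": the same for the moment, N m; "opening": opening from 0.0 (shut) to 1.0 (fully open); "grasp_force": force on a finger pad.
Only numpy, scipy, OpenCV 4.12 (cv2) and the standard library are available. Lean on these libraries where they do the work, as an engineer would, in place of code of your own. Each camera call takes 0.05 s, during which the arm holds its last target. There are 200 camera calls.

## Working session

There is one attempt and no reset: what is moved stays moved. The work goes in short steps, Python scripts to look and compute and a tool call to move; the robot and the scene stay as the last step left them, time stands still between calls to the robot, and variables do not carry over. Pictures are saved under pics/ and viewed, at most 10 in all, crops included, and the job is handed in when it is done.

Besides the shell and the picture viewer there is one more tool, called after ">>>" by a JSON object that holds its "method" and its "body". drive_tool: Moves the arm, as the interface text tells. Its arguments: {"type":"object","properties":{"deltas":{"type":"string"}},"required":["deltas"]}

```bash
mkdir -p pics; cat > h.py <<'E'
import numpy as np, cv2
from rig import bot, imaging
def snap(n,f):
    im=imaging.capture(n); cv2.imwrite('pics/'+f,im[:,:,::-1]); return im
def ray(n,u,v,z):
    m=imaging.camera_model(n);T=np.array(m['T'])
    d=T[:3,:3]@np.array([(u-m['cx'])/m['fx'],(v-m['cy'])/m['fy'],1]);o=T[:3,3]
    return np.round(o+d*(z-o[2])/d[2],4)
def proj(n,p):
    m=imaging.camera_model(n);T=np.linalg.inv(np.array(m['T']));c=T[:3,:3]@np.array(p)+T[:3,3]
    return np.round([m['fx']*c[0]/c[2]+m['cx'],m['fy']*c[1]/c[2]+m['cy']],1)
E
python3 - <<'E'
from h import *
snap('scene','s1.png');snap('top','t1.png')
for n in('scene','top'):
    m=imaging.camera_model(n);print(m['fx'],np.round(m['T'],3).tolist())
s=bot.read_state();print(s)
E
```

```text
462.135806565365 [[-0.839, -0.399, 0.371, 0.106], [-0.544, 0.63, -0.554, 0.712], [-0.013, -0.667, -0.745, 0.891], [0.0, 0.0, 0.0, 1.0]]
456.4337980544089 [[0.002, -0.988, 0.152, 0.358], [-1.0, -0.001, 0.006, 0.063], [-0.006, -0.152, -0.988, 1.086], [0.0, 0.0, 0.0, 1.0]]
{'time_s': 0.1, 'joint_positions': array([-8.34497808e+01,  3.02739157e+01,  8.21506590e+01, -1.47102503e-03,
        6.76879582e+01, -1.02261642e+01]), 'qvel': array([ 0.0611032 , -0.05456068, -0.17945493, -0.02071922, -0.12498784,
        0.03524375]), 'tau': array([-2.20336033e-04, -4.40985739e+01, -1.77150089e+01,  6.34259032e-02,
        5.33749640e-02, -4.86072213e-05]), 'position': array([ 0.18034398, -0.59763767,  0.18225763]), 'tcp_rot': array([[ 9.57435771e-01,  2.88646292e-01, -2.47646285e-04],
       [ 2.88646215e-01, -9.57433844e-01,  1.94853920e-03],
       [ 3.25333682e-04, -1.93708329e-03, -9.99998071e-01]]), 'force': array([ 0.16252831, -0.19853894, -0.34668915]), 'moment': array([-0.02932769, -0.0003718 , -0.00942467]), 'grasp_force': 0.0, 'opening': 1.0012515270622804}
```

View pics/s1.png

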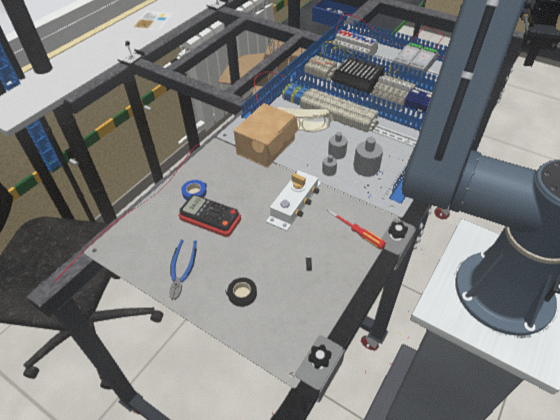

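View pics/t1.png

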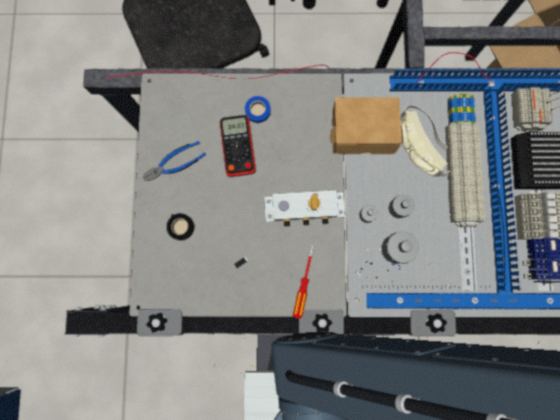

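Top view: manifold at about (306,206) with the brass wing at (314,202). The three cap-like things are at (369,213), (402,206) (middle-sized) and (400,247). Next I segment them.

```bash
python3 - <<'E'
from h import *
a=cv2.imread('pics/t1.png');b=cv2.imread('pics/s1.png')
def comp(im,n,lo,hi,box,amin):
    h=cv2.inRange(cv2.cvtColor(im,cv2.COLOR_BGR2HSV),lo,hi);m=np.zeros_like(h);x0,y0,x1,y1=box;m[y0:y1,x0:x1]=h[y0:y1,x0:x1]
    for c in cv2.findContours(m,0,1)[0]:
        if cv2.contourArea(c)>amin: print(n,cv2.contourArea(c),[np.round(q,1) for q in cv2.minAreaRect(c)],cv2.boundingRect(c))
comp(a,'brass top',(10,90,60),(30,255,255),(295,185,335,218),15)
comp(b,'brass scene',(10,90,60),(30,255,255),(285,165,312,195),15)
comp(a,'white top',(0,0,190),(180,50,255),(255,185,350,235),50)
comp(a,'caps top',(0,0,0),(180,60,135),(352,185,430,275),50)
c1=cv2.resize(a[180:280,255:430],None,fx=4.5,fy=4.5,interpolation=2)
c2=cv2.resize(b[125:240,260:400],None,fx=5,fy=5,interpolation=2)
cv2.imwrite('pics/c1.png',c1);cv2.imwrite('pics/c2.png',c2)
E
```

```text
brass top 103.5 [array([314. , 201.5]), array([15., 10.]), np.float64(90.0)] (309, 194, 11, 16)
brass scene 113.0 [array([298., 180.]), array([14., 12.]), np.float64(90.0)] (292, 173, 13, 15)
white top 1817.5 [array([304.4, 205.2]), array([26.8, 79.6]), np.float64(86.2)] (265, 191, 80, 31)
caps top 177.0 [array([388.9, 249.3]), array([31.1, 16.6]), np.float64(82.1)] (381, 233, 19, 32)
caps top 114.5 [array([395.7, 209.9]), array([22.8, 14. ]), np.float64(54.2)] (388, 197, 21, 22)
```

View pics/c1.png

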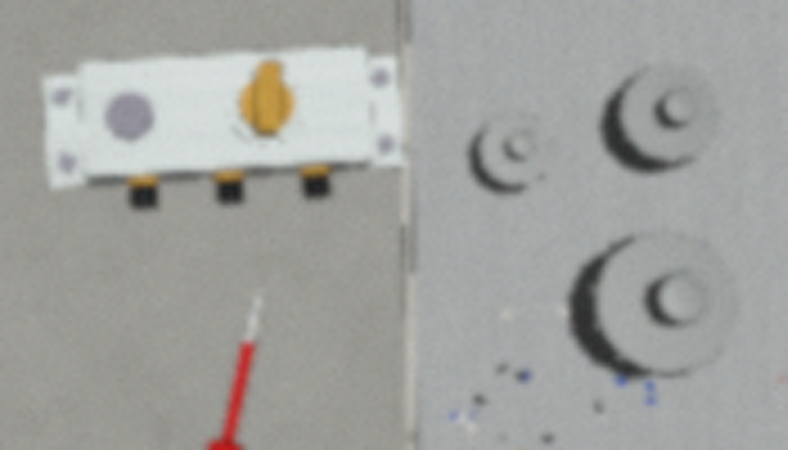

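View pics/c2.png

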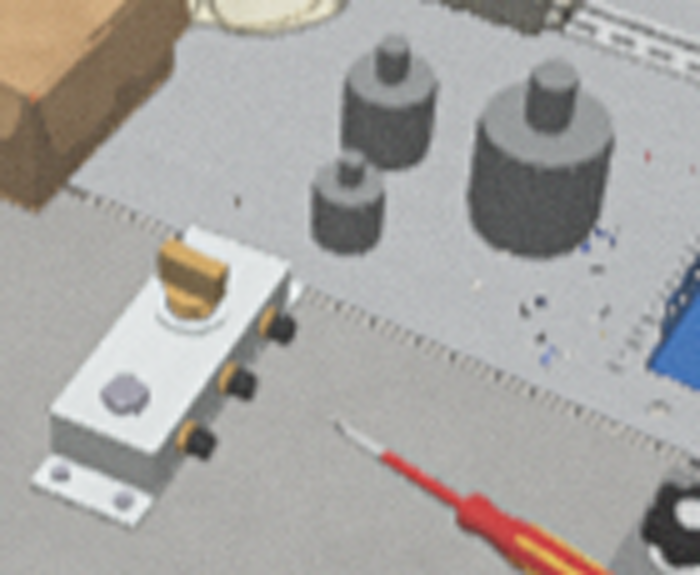

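The crops show the wing top centred at about (267,98) in c1, running nearly along world x. The middle cap's knob top is at (681,108) in c1 and (393,45) in c2. The hexagon is at (129,117) in c1.

```bash
python3 - <<'E'
from h import *
t=lambda u,v,z:ray('top',255+(u+.5)/4.5-.5,180+(v+.5)/4.5-.5,z)
s=lambda u,v,z:ray('scene',260+(u+.5)/5-.5,125+(v+.5)/5-.5,z)
print('wing ends',t(271,62,.078),t(265,134,.078),'scene',s(172,240,.078),s(222,273,.078))
print('hex',t(129,117,.045),s(125,391,.045))
print('block top corners',t(78,64,.04),t(365,48,.04),t(370,163,.04),t(85,177,.04))
print('knob',t(681,108,.074),s(393,45,.074))
print('cap base pts scene',s(388,169,0))
for r in ((.0,),):pass
E
```

```text
wing ends [ 0.5495 -0.0027  0.078 ] [0.5131 0.0006 0.078 ] scene [ 0.5502 -0.0056  0.078 ] [0.5166 0.0012 0.078 ]
hex [0.5269 0.0683 0.045 ] [0.5309 0.0688 0.045 ]
block top corners [0.5555 0.0948 0.04  ] [ 0.5641 -0.0539  0.04  ] [ 0.5039 -0.0555  0.04  ] [0.4965 0.0908 0.04  ]
knob [ 0.5271 -0.2071  0.074 ] [ 0.5314 -0.2052  0.074 ]
cap base pts scene [ 0.5196 -0.1894  0.    ]
```

>>> {"method": "drive_tool", "body": {"deltas": "60 351 596 0 2.73;60 351 596 0 2.73;60 351 596 0 2.73;60 351 596 0 2.73;60 351 596 0 2.73;60 351 596 0 2.73;60 351 596 0 2.73;60 351 596 0 2.73;60 351 596 0 2.73;60 351 596 0 2.73;60 351 596 0 2.73;60 351 596 0 2.73"}}

```text
time_s: 1.3
position: [0.4854, -0.0793, 0.183]
tcp_rot: [[-0.504, 0.864, -0.0], [0.864, 0.504, 0.0], [0.0, -0.0, -1.0]]
force: [0.1, -0.5, -0.5]
opening: 0.687
grasp_force: 0.0
```

>>> {"method": "drive_tool", "body": {"deltas": "60 46 78 -40 0.92;60 46 78 -60 0.92;60 46 78 -60 0.92;60 46 78 -60 0.92;60 46 78 -60 0.92;60 46 78 -60 0.92;60 46 78 -60 0.92;60 46 78 -60 0.92"}}

```text
time_s: 2.1
position: [0.5307, -0.0033, 0.1229]
tcp_rot: [[-0.991, 0.131, -0.001], [0.131, 0.991, 0.0], [0.001, 0.0, -1.0]]
force: [-0.1, 0.6, 0.1]
opening: 0.689
grasp_force: 0.0
```

```bash
python3 - <<'E'
from h import *
s=bot.read_state();print(s['position'],s['joint_positions'],s['moment'],s['force'],np.degrees(np.arctan2(s['tcp_rot'][1,0],s['tcp_rot'][0,0])))
b=snap('scene','s2.png');a=snap('top','t2.png')
o=np.zeros((600,800,3),np.uint8)
o[:,:400]=cv2.resize(b[110:230,250:330],(400,600));o[:300,400:]=cv2.resize(a[160:250,250:370],(400,300))
cv2.imwrite('pics/c3.png',o[:,:,::-1])
E
```

```text
[ 0.53067535 -0.00333509  0.12293599] [-1.24337113e+01  2.78203735e+01  9.90818527e+01  5.82480817e-04
  5.31292223e+01 -9.49059695e+01] [ 0.0761901  -0.11184896  0.01043692] [-0.1370675   0.5750257   0.13384143] 172.4719095196202
```

View pics/c3.png

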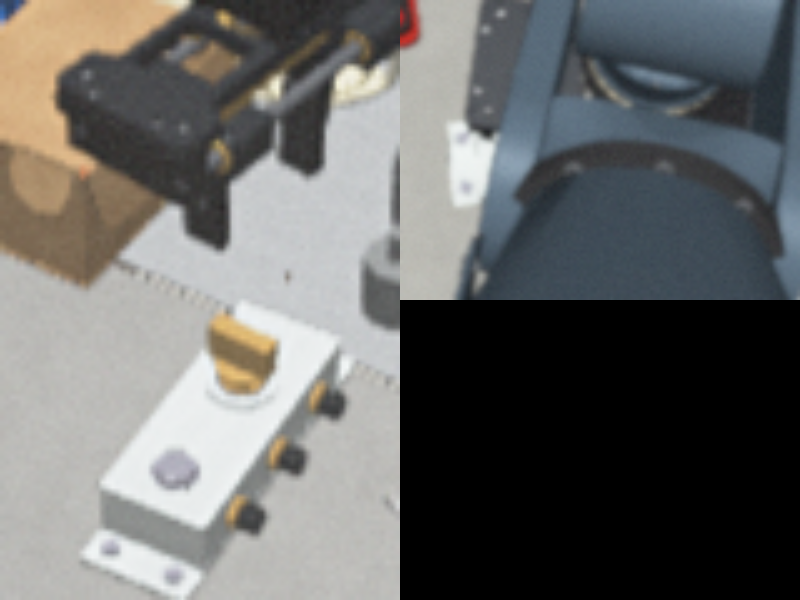

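The gripper hangs open above the wing, clear of everything, with its fingers on either side at about (205,215) and (300,150) in the crop. Now I go down and close.

>>> {"method": "drive_tool", "body": {"deltas": "60 1 2 -30 0;60 1 2 -55 0;60 1 2 -67 0;60 1 2 -67 0;10 1 2 -67 0;10 1 2 -67 0;10 1 2 -67 0;10 1 2 -67 0;10 1 2 -67 0;10 1 2 -67 0"}}

```text
time_s: 3.2
position: [0.532, -0.0014, 0.0564]
tcp_rot: [[-0.992, 0.129, 0.0], [0.129, 0.992, -0.0], [-0.0, -0.0, -1.0]]
force: [0.8, -0.7, 0.2]
opening: 0.23
grasp_force: 0.0
```

```bash
cat > st.py <<'E'
from h import *
s=bot.read_state();print(s['time_s'],s['position'],'F',s['force'].round(2),'M',s['moment'].round(3),'ang',np.degrees(np.arctan2(s['tcp_rot'][1,0],s['tcp_rot'][0,0])).round(2),'j6',s['joint_positions'][5].round(1),s['opening']*87,s['grasp_force'])
E
python3 st.py
```

```text
3.2 [ 0.53201892 -0.0013819   0.05640173] F [ 0.77 -0.74  0.17] M [ 0.086 -0.153 -0.004] ang 172.62 j6 -94.8 20.029995148218347 0.0
```

>>> {"method": "drive_tool", "body": {"deltas": "8 0 0 0 0;8 0 0 0 0;8 0 0 0 0;8 0 0 0 0"}}

```text
time_s: 3.6
position: [0.5319, -0.0014, 0.0561]
tcp_rot: [[-0.992, 0.128, -0.0], [0.128, 0.992, 0.0], [0.0, 0.0, -1.0]]
force: [0.2, 0.2, 0.5]
opening: 0.094
grasp_force: 0.0
```

```bash
python3 st.py
```

```text
3.6 [ 0.53185341 -0.00136641  0.05609314] F [0.24 0.23 0.46] M [ 0.092 -0.117 -0.02 ] ang 172.62 j6 -94.8 8.215833237017481 0.0
```

```bash
python3 - <<'E'
from h import *
b=snap('scene','s3.png')
cv2.imwrite('pics/c4.png',cv2.resize(b[120:240,230:360],(780,600) if 0 else (650,600))[:,:,::-1])
E
```

```text
(no output)
```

View pics/c4.png

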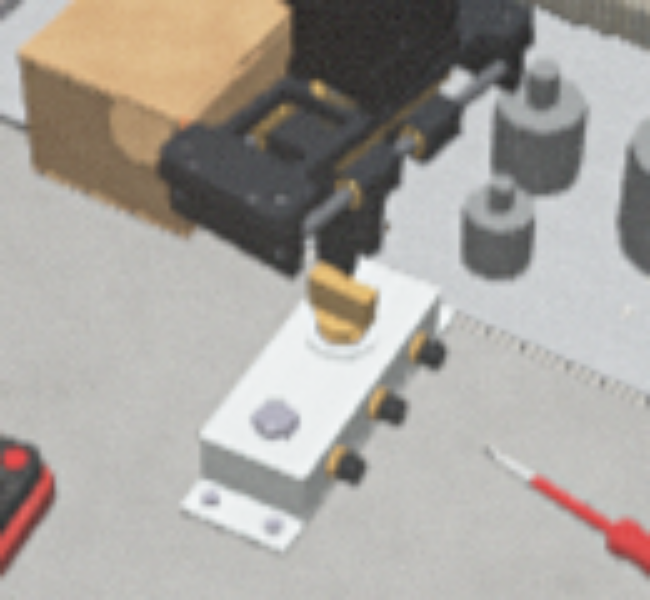

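The closed fingers stand at about (345,240) in the crop, behind the wing at (340,300), so I missed it. Next I compare the projected TCP with what the picture shows.

```bash
python3 - <<'E'
from h import *
s=bot.read_state()
for p in (s['position'],s['position']+[0,0,.019],[.532,-.0014,.078]):
    q=proj('scene',p);print(q,(q-[230,120])*5)
# hit: lower finger tip seen at crop (350,265)
q=np.array([350,262])/5+[230,120];print('tip if z=.056',ray('scene',*q,.056),'z=.1',ray('scene',*q,.1))
m=imaging.camera_model('scene');print(np.round(m['T'],3).tolist())
E
```

```text
[299.2 182.5] [346.  312.5]
[299.3 177.1] [346.5 285.5]
[299.3 176.3] [346.5 281.5]
tip if z=.056 [ 0.5495 -0.0339  0.056 ] z=.1 [0.5261 0.0054 0.1   ]
[[-0.839, -0.399, 0.371, 0.106], [-0.544, 0.63, -0.554, 0.712], [-0.013, -0.667, -0.745, 0.891], [0.0, 0.0, 0.0, 1.0]]
```

```bash
python3 - <<'E'
from h import *
for z in (.123,.16):
  for k in (37,-37):
    p=np.array([.5307+.131*k/1000,-.0033+.991*k/1000,z]);q=proj('scene',p);print(z,k,q,'c3 crop',(q-[250,110])*5)
# brass pixels now vs. first picture
for f in('s1','s2','s3'):
    h=cv2.inRange(cv2.cvtColor(cv2.imread(f'pics/{f}.png'),cv2.COLOR_BGR2HSV),(10,90,60),(30,255,255))[168:192,285:312];print(f,cv2.countNonZero(h))
E
```

```text
0.123 37 [290.7 170.9] c3 crop [203.5 304.5]
0.123 -37 [309.8 155. ] c3 crop [299. 225.]
0.16 37 [290.7 159.4] c3 crop [203.5 247. ]
0.16 -37 [310.3 143.5] c3 crop [301.5 167.5]
s1 133
s2 136
s3 140
```

The picture and the empty closing both say the visible fingertips sit about 37 mm above the reported TCP. I reopen and go lower, watching the force.

>>> {"method": "drive_tool", "body": {"deltas": "50 0 0 0 0;50 0 0 0 0;50 0 0 0 0;50 0 0 0 0;50 0 0 0 0;50 0 0 -4 0;50 0 0 -8 0;50 0 0 -12 0;50 0 0 -12 0"}}

```text
time_s: 4.55
position: [0.5312, -0.0013, 0.0433]
tcp_rot: [[-0.992, 0.128, -0.002], [0.128, 0.992, 0.0], [0.002, 0.0, -1.0]]
force: [-0.6, 0.2, 1.1]
opening: 0.573
grasp_force: 0.0
```

>>> {"method": "drive_tool", "body": {"deltas": "50 0 0 -2 0;50 0 0 -4 0;50 0 0 -4 0"}}

```text
time_s: 4.85
position: [0.5317, -0.0013, 0.0399]
tcp_rot: [[-0.992, 0.128, -0.0], [0.128, 0.992, 0.0], [0.0, 0.0, -1.0]]
force: [0.2, 0.7, 0.4]
opening: 0.574
grasp_force: 0.0
```

```bash
python3 - <<'E'
from h import *
import st
b=snap('scene','s4.png')
cv2.imwrite('pics/c5.png',cv2.resize(b[120:240,230:360],(650,600))[:,:,::-1])
E
```

```text
4.85 [ 0.53174593 -0.00132854  0.03991957] F [0.19 0.75 0.36] M [ 0.127 -0.165  0.009] ang 172.62 j6 -94.8 49.938472586742876 0.0
```

View pics/c5.png

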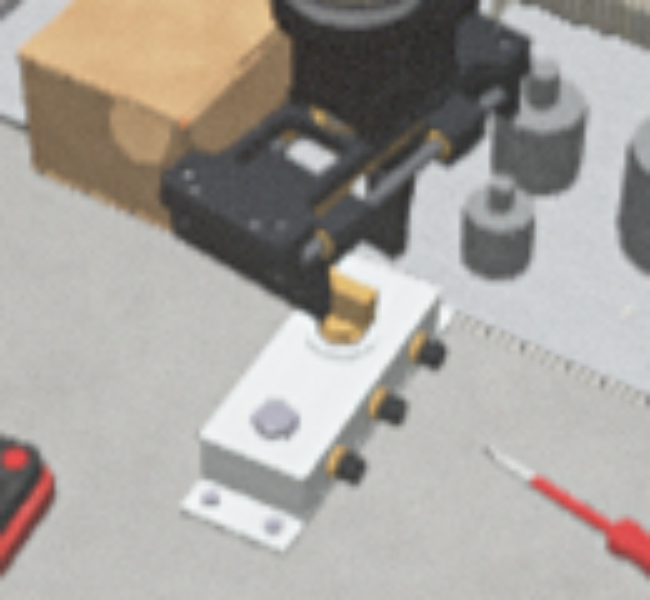

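The left finger's tip, at (320,320), now overlaps the wing's left part in the image, and there is no contact force. I keep going down in small steps.

>>> {"method": "drive_tool", "body": {"deltas": "50 0 0 -3 0;50 0 0 -6 0;50 0 0 -6 0"}}

```text
time_s: 5.2
position: [0.5315, -0.0013, 0.0337]
tcp_rot: [[-0.992, 0.128, -0.001], [0.128, 0.992, 0.0], [0.001, 0.0, -1.0]]
force: [0.3, 0.4, -0.2]
opening: 0.573
grasp_force: 0.0
```

>>> {"method": "drive_tool", "body": {"deltas": "50 0 0 -3 0;50 0 0 -6 0;50 0 0 -9 0;50 0 0 -9 0"}}

```text
time_s: 5.6
position: [0.5315, -0.0013, 0.0246]
tcp_rot: [[-0.992, 0.128, -0.001], [0.128, 0.992, 0.0], [0.001, 0.0, -1.0]]
force: [-0.4, 0.1, -1.1]
opening: 0.574
grasp_force: 0.0
```

>>> {"method": "drive_tool", "body": {"deltas": "8 0 0 0 0;8 0 0 0 0;8 0 0 0 0;8 0 0 0 0;8 0 0 0 0;8 0 0 0 0;8 0 0 0 0"}}

```text
time_s: 6.3
position: [0.5326, 0.0002, 0.0252]
tcp_rot: [[-0.991, 0.13, 0.002], [0.13, 0.991, 0.002], [-0.001, 0.003, -1.0]]
force: [1.4, 5.8, 0.2]
opening: 0.136
grasp_force: 29.9
```

```bash
python3 st.py
```

```text
6.3 [5.32598940e-01 2.47552567e-04 2.51713187e-02] F [1.38 5.82 0.19] M [ 1.215 -0.564 -0.09 ] ang 172.51 j6 -94.8 11.83902729074966 29.872480630874634
```

Gripped: opening 11.8 mm, grip force 29.9 N. I centre out the side force, then turn clockwise, sinking 1 mm/rad.

>>> {"method": "drive_tool", "body": {"deltas": "8 0.5 1 0 0;8 1 1.5 0 0;8 1 1.5 -0.1 -0.05;8 1 1.5 -0.1 -0.1;8 1 1.5 -0.2 -0.15;8 1 1.5 -0.2 -0.2;8 1 1.5 -0.3 -0.25;8 1 1.5 -0.3 -0.3"}}

```text
time_s: 7.1
position: [0.5326, 0.0005, 0.0249]
tcp_rot: [[-0.909, 0.417, -0.0], [0.417, 0.909, 0.001], [0.001, 0.0, -1.0]]
force: [-0.5, 4.1, 0.3]
opening: 0.135
grasp_force: 29.8
```

```bash
python3 st.py
```

```text
7.1 [0.53263837 0.00054534 0.02485882] F [-0.5   4.14  0.3 ] M [ 0.643 -0.199  0.105] ang 155.33 j6 -77.3 11.771284962656445 29.819682240486145
```

>>> {"method": "drive_tool", "body": {"deltas": "8 0 0.7 -0.05 -0.05;8 0 0.7 -0.1 -0.1;8 0 0.7 -0.15 -0.15;8 0 0.7 -0.2 -0.2;8 0 0.7 -0.25 -0.25;8 0 0.7 -0.3 -0.3;8 0 0.7 -0.35 -0.35;8 0 0.7 -0.4 -0.4"}}

```text
time_s: 7.9
position: [0.5329, 0.0009, 0.0245]
tcp_rot: [[-0.675, 0.738, -0.0], [0.738, 0.675, 0.0], [0.0, 0.0, -1.0]]
force: [0.2, 2.2, 0.3]
opening: 0.132
grasp_force: 29.8
```

```bash
python3 st.py
```

```text
7.9 [0.53289213 0.00089702 0.0244572 ] F [0.19 2.22 0.34] M [ 0.392 -0.222  0.103] ang 132.42 j6 -54.4 11.455565354933979 29.819621443748474
```

Still running free at 0.10 N m.

>>> {"method": "drive_tool", "body": {"deltas": "8 0 0.3 -0.05 -0.05;8 0 0.3 -0.1 -0.1;8 0 0.3 -0.15 -0.15;8 0 0.3 -0.2 -0.2;8 0 0.3 -0.25 -0.25;8 0 0.3 -0.3 -0.3;8 0 0.3 -0.35 -0.35;8 0 0.3 -0.4 -0.4"}}

```text
time_s: 8.7
position: [0.5333, 0.0011, 0.0241]
tcp_rot: [[-0.334, 0.943, 0.001], [0.943, 0.334, -0.0], [-0.0, 0.001, -1.0]]
force: [1.6, 1.2, -0.5]
opening: 0.132
grasp_force: 29.8
```

```bash
python3 st.py
```

```text
8.7 [0.5332891  0.00112308 0.02407707] F [ 1.59  1.22 -0.46] M [ 0.305 -0.271  0.113] ang 109.51 j6 -31.4 11.489402136104864 29.81947034597397
```

>>> {"method": "drive_tool", "body": {"deltas": "8 0.4 0.2 -0.05 -0.05;8 0.4 0.2 -0.1 -0.1;8 0.4 0.2 -0.15 -0.15;8 0.4 0.2 -0.2 -0.2;8 0.4 0.2 -0.25 -0.25;8 0.4 0.2 -0.3 -0.3;8 0.4 0.2 -0.35 -0.35;8 0.4 0.2 -0.4 -0.4"}}

```text
time_s: 9.5
position: [0.5336, 0.0012, 0.0237]
tcp_rot: [[0.059, 0.998, 0.001], [0.998, -0.059, -0.0], [-0.0, 0.001, -1.0]]
force: [1.4, 1.4, -1.4]
opening: 0.14
grasp_force: 29.8
```

```bash
python3 st.py
```

```text
9.5 [0.5336497  0.00118147 0.02366584] F [ 1.44  1.38 -1.37] M [ 0.275 -0.201  0.119] ang 86.59 j6 -8.5 12.195392211120028 29.819590151309967
```

>>> {"method": "drive_tool", "body": {"deltas": "8 0.3 0.2 -0.05 -0.05;8 0.3 0.2 -0.1 -0.1;8 0.3 0.2 -0.15 -0.15;8 0.3 0.2 -0.2 -0.2;8 0.3 0.2 -0.25 -0.25;8 0.3 0.2 -0.3 -0.3"}}

```text
time_s: 10.1
position: [0.534, 0.0011, 0.0234]
tcp_rot: [[0.352, 0.936, 0.001], [0.936, -0.352, -0.001], [-0.0, 0.001, -1.0]]
force: [1.4, -0.3, -0.3]
opening: 0.137
grasp_force: 29.8
```

```bash
python3 st.py
```

```text
10.1 [0.53401819 0.00110488 0.02338489] F [ 1.39 -0.28 -0.27] M [ 0.094 -0.21   0.054] ang 69.42 j6 8.8 11.959518242164156 29.819636642932892
```

>>> {"method": "drive_tool", "body": {"deltas": "8 0.3 0 -0.05 -0.05;8 0.3 0 -0.1 -0.1;8 0.3 0 -0.15 -0.15;8 0.3 0 -0.2 -0.2;8 0.3 0 -0.25 -0.25;8 0.3 0 -0.3 -0.3;8 0.3 0 -0.35 -0.35"}}

```text
time_s: 10.8
position: [0.5343, 0.001, 0.0231]
tcp_rot: [[0.65, 0.76, 0.001], [0.76, -0.65, -0.001], [-0.0, 0.001, -1.0]]
force: [0.4, -0.1, 0.3]
opening: 0.139
grasp_force: 29.9
```

```bash
python3 st.py
```

```text
10.8 [0.53428981 0.00095887 0.02305966] F [ 0.44 -0.07  0.3 ] M [-0.146 -0.196  0.308] ang 49.43 j6 28.8 12.051512839469064 29.915887713432312
```

The taper has bitten, at 0.31 N m. A small further turn should do.

>>> {"method": "drive_tool", "body": {"deltas": "8 0 0 -0.05 -0.05;8 0 0 -0.1 -0.09"}}

```text
time_s: 11.0
position: [0.5344, 0.0009, 0.023]
tcp_rot: [[0.716, 0.699, 0.001], [0.699, -0.716, -0.001], [-0.0, 0.002, -1.0]]
force: [0.1, 1.0, -0.4]
opening: 0.136
grasp_force: 30.0
```

```bash
python3 st.py
```

```text
11.0 [0.53435449 0.00090412 0.02299269] F [ 0.13  1.   -0.4 ] M [-0.133 -0.109  0.335] ang 44.31 j6 33.9 11.814460163093226 29.992361068725586
```

>>> {"method": "drive_tool", "body": {"deltas": "8 0 0 0 -0.04"}}

```text
time_s: 11.1
position: [0.5344, 0.0009, 0.023]
tcp_rot: [[0.743, 0.67, 0.001], [0.67, -0.743, -0.002], [-0.0, 0.002, -1.0]]
force: [-0.7, 0.2, -1.9]
opening: 0.137
grasp_force: 30.1
```

```bash
python3 st.py
```

```text
11.1 [0.53436548 0.00086675 0.02297351] F [-0.72  0.2  -1.87] M [-0.198 -0.208  0.397] ang 42.04 j6 36.2 11.882882743169196 30.06937712430954
```

>>> {"method": "drive_tool", "body": {"deltas": "8 0 0 0 0;8 0 0 0 0;8 0 0 0 0"}}

```text
time_s: 11.4
position: [0.5344, 0.0009, 0.0229]
tcp_rot: [[0.742, 0.67, 0.001], [0.67, -0.742, -0.001], [-0.0, 0.001, -1.0]]
force: [1.4, -1.7, -1.4]
opening: 0.132
grasp_force: 30.0
```

```bash
python3 st.py
```

```text
11.4 [0.53436774 0.00092741 0.02294428] F [ 1.42 -1.66 -1.38] M [-0.538 -0.258  0.291] ang 42.07 j6 36.1 11.50632853055786 29.985184371471405
```

Snug: 0.397 N m turning and 0.29 at a standstill, which fits the target. The plug axis is at about (0.5337, 0.0003) in the robot frame. I release and lift, then move above the middle cap.

>>> {"method": "drive_tool", "body": {"deltas": "50 0 0 0 0;50 0 0 0 0;50 0 0 0 0;50 0 0 0 0;50 0 0 40 0;50 0 0 80 0;50 0 0 110 0;50 0 -40 110 0;50 -1 -80 110 0;50 -2 -120 110 0;50 -3 -160 110 0;50 -3 -205 110 0"}}

```text
time_s: 12.6
position: [0.5302, -0.2041, 0.1329]
tcp_rot: [[0.743, 0.669, -0.001], [0.669, -0.743, 0.001], [0.0, -0.001, -1.0]]
force: [0.8, -0.6, 0.4]
opening: 0.577
grasp_force: 0.0
```

>>> {"method": "drive_tool", "body": {"deltas": "50 0 0 -20 0;50 0 0 -40 0;50 0 0 -60 0;50 0 0 -60 0"}}

```text
time_s: 13.0
position: [0.5284, -0.2022, 0.0704]
tcp_rot: [[0.744, 0.668, -0.006], [0.668, -0.744, 0.004], [-0.002, -0.007, -1.0]]
force: [-1.2, 1.0, 0.4]
opening: 0.575
grasp_force: 0.0
```

```bash
python3 - <<'E'
from h import *
import st
b=snap('scene','s5.png')
cv2.imwrite('pics/c6.png',cv2.resize(b[90:220,260:400],(646,600))[:,:,::-1])
E
```

```text
13.0 [ 0.52842804 -0.20217469  0.07037133] F [-1.19  0.96  0.36] M [-0.053 -0.044  0.011] ang 41.95 j6 15.8 50.003208722153005 0.0
```

View pics/c6.png

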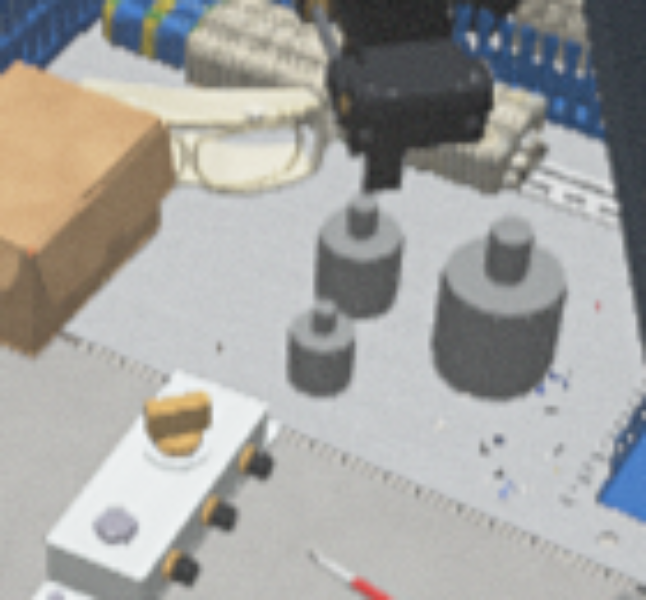

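The fingers hang above and slightly right of the middle knob: front tip at (385,188), knob top at (362,200). I check the lateral offset.

```bash
python3 - <<'E'
from h import *
q=lambda u,v:(260+u/4.615,90+v/4.615)
for z in (.1,.107,.115): print('tip',z,ray('scene',*q(383,186),z))
print('knob',ray('scene',*q(362,199),.074))
p=np.array([.5284,-.2022,.107])+.032*np.array([-.67,.744,0]);print(p,(proj('scene',p)-[260,90])*4.615)
E
```

```text
tip 0.1 [ 0.5136 -0.195   0.1   ]
tip 0.107 [ 0.51  -0.187  0.107]
tip 0.115 [ 0.5059 -0.1778  0.115 ]
knob [ 0.5318 -0.2074  0.074 ]
[ 0.50696  -0.178392  0.107   ] [380.7375 195.676 ]
```

>>> {"method": "drive_tool", "body": {"deltas": "50 0 0 -20 0;50 0 0 -35 0;50 0 0 -42 0;50 0 0 -46 0;50 0 0 -46 0"}}

```text
time_s: 13.55
position: [0.5312, -0.2035, 0.0273]
tcp_rot: [[0.743, 0.669, 0.0], [0.669, -0.743, -0.0], [0.0, 0.001, -1.0]]
force: [0.4, -0.2, 0.4]
opening: 0.574
grasp_force: 0.0
```

>>> {"method": "drive_tool", "body": {"deltas": "50 0 0 -2.5 0;50 0 0 -5 0;50 0 0 -5 0;25 0 0 -5 0;12 0 0 -5 0;12 0 0 -5 0;12 0 0 -5 0;12 0 0 -5 0;12 0 0 -5 0"}}

```text
time_s: 14.45
position: [0.5309, -0.2035, 0.0219]
tcp_rot: [[0.743, 0.669, -0.0], [0.669, -0.743, 0.0], [0.0, -0.0, -1.0]]
force: [0.1, -0.5, -0.3]
opening: 0.199
grasp_force: 30.0
```

The knob is gripped. I open, turn to close along y, and grip again to centre the cap both ways.

>>> {"method": "drive_tool", "body": {"deltas": "45 0 0 0 0;45 0 0 0 0;45 0 0 0 0;45 0 0 0 -0.13;45 0 0 0 -0.26;45 0 0 0 -0.39;45 0 0 0 -0.52;45 0 0 0 -0.65;45 0 0 0 -0.73;45 0 0 0 -0.73;12 0 0 0 -0.73;12 0 0 0 -0.73"}}

```text
time_s: 15.65
position: [0.5309, -0.2034, 0.0219]
tcp_rot: [[1.0, 0.004, -0.0], [0.004, -1.0, 0.0], [-0.0, -0.0, -1.0]]
force: [-0.7, -0.1, -0.2]
opening: 0.409
grasp_force: 0.0
```

>>> {"method": "drive_tool", "body": {"deltas": "12 0 0 0 0;12 0 0 0 0;12 0 0 0 0;12 0 0 0 0;12 0 0 10 0;12 0 0 10 0;12 0 0 10 0"}}

```text
time_s: 16.35
position: [0.5313, -0.2037, 0.0325]
tcp_rot: [[1.0, 0.003, 0.001], [0.003, -1.0, -0.001], [0.001, 0.001, -1.0]]
force: [-0.2, -0.1, -0.7]
opening: 0.192
grasp_force: 30.0
```

```bash
python3 st.py
```

```text
16.35 [ 0.5313164  -0.20369957  0.03250123] F [-0.22 -0.15 -0.67] M [ 0.023 -0.025  0.031] ang 0.16 j6 57.6 16.69036076972199 29.95263934135437
```

The cap is held (-0.7 N is its weight). I lift it and carry it over the plug.

>>> {"method": "drive_tool", "body": {"deltas": "12 0 0 30 0;12 0 0 60 0;12 0 0 90 0;12 0 35 90 0;12 1 70 90 0;12 1 105 90 0;12 2 140 90 0;12 2.5 170 90 0;12 2.5 190 90 0;12 2.5 204 90 0;12 2.5 204 90 0;12 2.5 204 90 0"}}

```text
time_s: 17.55
position: [0.5336, 0.0001, 0.1219]
tcp_rot: [[1.0, 0.003, 0.0], [0.003, -1.0, -0.001], [0.0, 0.001, -1.0]]
force: [0.2, -0.3, -0.4]
opening: 0.191
grasp_force: 30.0
```

```bash
python3 - <<'E'
from h import *
import st
b=snap('scene','s6.png')
cv2.imwrite('pics/c7.png',cv2.resize(b[120:240,230:360],(650,600))[:,:,::-1])
E
```

```text
17.55 [5.33620182e-01 7.13946838e-05 1.21927298e-01] F [ 0.19 -0.32 -0.4 ] M [-0.046  0.027  0.04 ] ang 0.19 j6 77.9 16.633309694184064 29.958391785621643
```

View pics/c7.png

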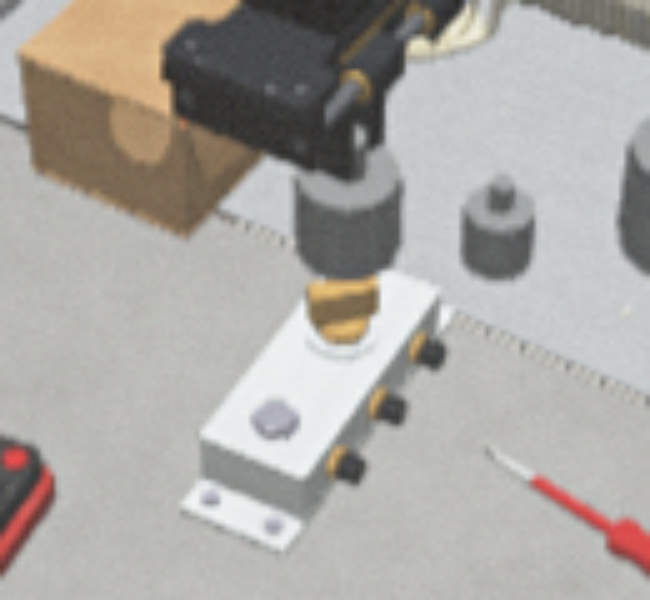

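The cap hangs above the plug: its edges are at crop columns 295 to 402, the boss's at about 306 to 380. I check the sideways offset by measurement.

```bash
python3 - <<'E'
from h import *
b=cv2.imread('pics/s6.png').astype(int);g=cv2.cvtColor(b.astype(np.uint8),6)
for r in range(164,172,2): print(r,g[r,284:316].tolist())
a=cv2.imread('pics/s1.png');hsv=cv2.cvtColor(a,cv2.COLOR_BGR2HSV)
print('boss rows s6');
for r in range(180,191,2): print(r,g[r,286:312].tolist())
for p in ([.5337,.0003,.1],[.5337,.0003,.15],[.5337,.0003,.044],[.5357,.0003,.1],[.5315,-.0012,.044]): print(p,proj('scene',p))
E
```

```text
164 [202, 202, 202, 201, 175, 107, 87, 92, 92, 93, 86, 93, 95, 91, 91, 89, 87, 90, 95, 91, 95, 93, 90, 87, 90, 92, 163, 203, 202, 204, 203, 203]
166 [169, 186, 200, 203, 172, 101, 85, 86, 88, 91, 89, 89, 90, 99, 94, 92, 93, 93, 91, 90, 98, 91, 90, 90, 85, 91, 163, 200, 201, 203, 204, 200]
168 [191, 194, 144, 190, 205, 126, 93, 90, 91, 92, 93, 93, 93, 97, 93, 95, 91, 95, 92, 91, 96, 93, 89, 92, 91, 92, 157, 202, 205, 203, 200, 202]
170 [186, 185, 185, 193, 176, 135, 94, 89, 93, 89, 93, 94, 97, 98, 94, 93, 91, 96, 92, 97, 96, 92, 88, 84, 94, 155, 196, 200, 206, 203, 202, 204]
boss rows s6
180 [190, 187, 183, 196, 229, 159, 132, 131, 120, 111, 108, 111, 109, 109, 108, 104, 110, 108, 102, 144, 243, 239, 235, 235, 237, 236]
182 [187, 183, 206, 235, 247, 174, 114, 108, 110, 105, 106, 105, 106, 104, 108, 99, 105, 101, 114, 188, 237, 237, 236, 237, 237, 235]
184 [190, 228, 240, 238, 242, 232, 144, 98, 99, 109, 131, 134, 143, 163, 174, 178, 173, 166, 238, 240, 237, 236, 234, 236, 237, 239]
186 [234, 239, 238, 238, 239, 235, 238, 176, 156, 168, 173, 186, 189, 183, 178, 166, 159, 194, 236, 234, 235, 236, 237, 236, 241, 230]
188 [239, 236, 238, 239, 238, 212, 219, 237, 228, 186, 167, 136, 141, 140, 145, 163, 221, 239, 225, 227, 236, 238, 239, 239, 210, 142]
190 [238, 238, 237, 237, 238, 237, 225, 212, 208, 210, 218, 228, 230, 228, 224, 209, 215, 212, 225, 237, 237, 240, 239, 178, 124, 130]
[0.5337, 0.0003, 0.1] [298.5 170. ]
[0.5337, 0.0003, 0.15] [298.7 154.9]
[0.5337, 0.0003, 0.044] [298.2 185.9]
[0.5357, 0.0003, 0.1] [297.8 169.8]
[0.5315, -0.0012, 0.044] [299.2 185.9]
```

>>> {"method": "drive_tool", "body": {"deltas": "12 1 0.6 -8 0;12 1 0.6 -16 0;12 1 0.6 -22 0;12 1 0.6 -27 0;12 1 0.6 -32 0;12 1 0.6 -32 0"}}

```text
time_s: 18.2
position: [0.5337, 0.0012, 0.089]
tcp_rot: [[1.0, 0.003, -0.002], [0.003, -1.0, 0.0], [-0.002, -0.0, -1.0]]
force: [0.1, 0.1, -0.3]
opening: 0.192
grasp_force: 30.0
```

>>> {"method": "drive_tool", "body": {"deltas": "12 0 0 -6 0;12 0 0 -12 0;12 0 0 -17 0;12 0 0 -20 0;12 0 0 -20 0"}}

```text
time_s: 18.7
position: [0.534, 0.0012, 0.0694]
tcp_rot: [[1.0, 0.003, -0.001], [0.003, -1.0, 0.0], [-0.001, -0.0, -1.0]]
force: [-0.2, -0.1, 0.3]
opening: 0.194
grasp_force: 30.0
```

>>> {"method": "drive_tool", "body": {"deltas": "12 0 0 -2 0;12 0 0 -4 0;12 0 0 -6 0;12 0 0 -7 0;12 0 0 -7 0"}}

```text
time_s: 19.2
position: [0.5343, 0.0011, 0.0628]
tcp_rot: [[1.0, 0.003, -0.0], [0.003, -1.0, 0.0], [-0.0, -0.0, -1.0]]
force: [0.0, -0.1, -1.2]
opening: 0.193
grasp_force: 30.0
```

>>> {"method": "drive_tool", "body": {"deltas": "12 0 0 -0.5 0;12 0 0 -1 0;12 0 0 -1.5 0;12 0 0 -1.5 0"}}

```text
time_s: 19.6
position: [0.5347, 0.001, 0.0617]
tcp_rot: [[1.0, 0.003, 0.001], [0.003, -1.0, -0.0], [0.001, 0.0, -1.0]]
force: [0.6, -0.3, 1.6]
opening: 0.192
grasp_force: 30.0
```

It makes contact at 0.0617, where 0.062 is fully down. I release and back off upward.

>>> {"method": "drive_tool", "body": {"deltas": "45 0 0 0 0;45 0 0 0 0;45 0 0 0 0;45 0 0 0 0;45 0 0 0 0;45 0 0 20 0;45 0 0 50 0;45 0 0 90 0;45 0 0 120 0;45 -20 -40 120 0;45 -40 -90 120 0;45 -40 -90 120 0"}}

```text
time_s: 20.8
position: [0.493, -0.0928, 0.1818]
tcp_rot: [[1.0, -0.002, -0.0], [-0.002, -1.0, -0.002], [-0.0, 0.002, -1.0]]
force: [0.6, -0.7, -0.6]
opening: 0.523
grasp_force: 0.0
```

```bash
python3 - <<'E'
from h import *
import st
b=snap('scene','s7.png')
cv2.imwrite('pics/c8.png',cv2.resize(b[120:240,230:360],(650,600))[:,:,::-1])
E
```

```text
20.8 [ 0.49297209 -0.09280922  0.18177227] F [ 0.63 -0.66 -0.58] M [ 0.003 -0.05  -0.013] ang -0.11 j6 66.8 45.526510996075 0.0
```

View pics/c8.png

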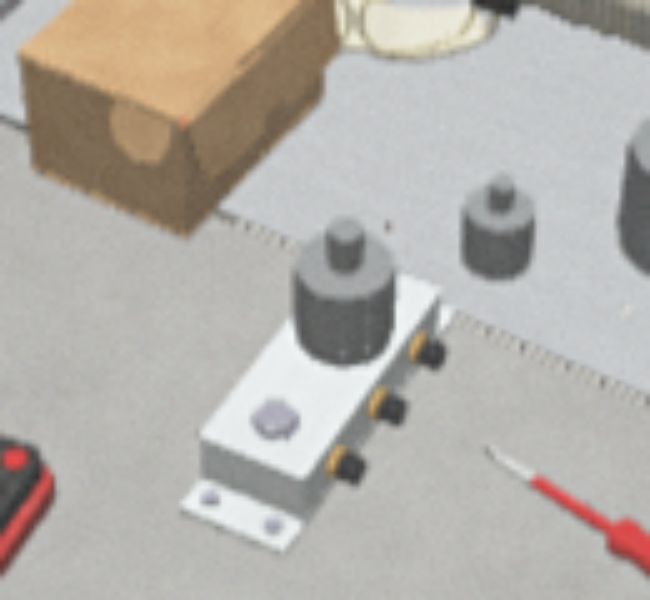

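The cap stands upright and fully down on the block at about (345,300), and the gripper is well clear of it. I hand in.

```bash
python3 -c "
from h import *
print(bot.hand_in())"
```

```text
the job is handed in; nothing more can be done
None
```

The plug is tightened to about 0.4 N m while turning, the middle-sized cap sits fully down over it on the block with the gripper clear, and the job was handed in at about 21 s; no verdict was returned.

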